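# Shut the display case and pin its hasp

### The job

Press the display case's lid fully shut past its catch, then pass the steel locking pin down the slope through the slot in the lid's ear and the hole of the bracket, and push it fully home so that its square grip rests against the ear. Let go of the pin and leave the other things on the table where they are.

Things in the scene. Friction and masses are not known exactly. Their poses are not given: they have to be found in the camera images.
- case: Fixed plywood case on a 12 mm base board. Origin under the box's middle; x from hinge side (near the robot) to ledge, y along the hinge, z up. Box 160 (x) x 220 (y) mm, rim at z 67, shut lid's top at z 77 mm. Board x -85..140, y -120..120 mm; beyond x 80 it is a ledge bearing a small aluminium bracket: a block 30 mm wide (x), 26 high, on a leg, with a sloping hole for the pin.
- hasp (a point): Usual centre of the hole's mouth: (108, 0, 96) mm in the case's frame. The bracket has slotted feet: the real mouth lies up to 9 mm either way along the case's x (not reported: look or feel); y, z are exact. Hole 11 mm wide, 24 long, right through, 1.5 mm chamfer, axis at 30 degrees: the pin goes in along (0, -0.866, -0.5) of the case. Site axes are the case's.
- lid (a joint): Lid angle, rad: 0 = fully shut, 0.5 to 0.9 at the start. Hinge along the case's y at x -80, z 67 mm, stiff: the lid stays where it is left. A spring ball catch under its front edge resists from 0.11 to 0.06 rad (some 10 N at the edge), then holds the lid down.
- lid_press (a point): Point on the lid's outer face where to press: on its middle line, 140 mm from the hinge, 20 mm from the front edge; z is the face's normal. The lid is 10 mm thick.
- lid_ear (a point): Centre of the slot in the steel ear on a tongue at the lid's front. The ear is 42 mm wide (x), 24 high, 6 thick, square to the hole's axis. Lid shut, it lies 2 to 8 mm up the slope from the mouth and its slot (31 mm along x, 12.5 high) is in line with the hole; lid not fully down, it covers the hole.
- pin: Loose steel locking pin, lying level on the table: square grip 16 x 16 x 44 mm, then a round shaft 9 mm thick, 56 mm long, its last 2 mm tapered to 7.6 mm. x points from grip to tip. Origin on the underside at the shoulder, where the shaft begins: axis 8 mm above it, grip from x -44 to 0, tip at x +56 mm. About 110 g, mostly in the grip.
- pin_shoulder (a point): Point on the pin's axis at its shoulder. Pin home: the shoulder rests on the ear, 8 mm up the slope from the mouth, at y 7, z 100 mm in the case's frame.
- disc_a: Loose round wooden disc, 94 mm across and 6 mm thick, top painted in two colours. Bystander. Origin under its centre.
- disc_b: Loose painted wooden disc like disc_a. Bystander. Origin under its centre.
- disc_c: Loose painted wooden disc like disc_a. Bystander. Origin under its centre.
- paint_jar: Closed paint jar, 60 mm across and 75 mm high. Bystander. Origin under its centre.
- water_mug: White mug, 76 mm across and 85 mm high, with a handle. Bystander. Origin under its centre.
- brush: Paint brush 190 mm long lying on the table. Bystander. Origin under its middle.
- dowel: Plain round wooden offcut, 14 mm thick and 100 mm long, lying on the table: not the pin. Bystander. Origin under its middle.
Not all that is in view belongs to the job. Of the things that look like the pin, take the one that is farthest from the robot's base at the start.

How it is judged:
By the outcome, as a careful person would: the job done as asked, in the order asked, and still so for the second after the job is handed in, with the robot touching nothing.
It also fails if it takes over 67 s, if anything falls off the work surface, if the arm or the gripper's body presses on something with over 40 N, if the wrist force passes 120 N, or if a joint passes its speed limit or range.

### The arm

A 7-joint arm with a two-finger parallel gripper is mounted at the origin on the work surface. World frame = base frame: x ahead of the robot, y to its left, z up, the work surface at z = 0. Lengths are in m, angles in rad, forces in N, time in s.
With the tool pointing down it reaches from about 0.35 to 0.9 m from the base axis. Payload 8.1 kg.
Tool frame: the origin (TCP) lies at the very end of the fingers, on their centre line; the grasp point (between the pads) lies 19 mm behind it; z points along the fingers, y is the line along which they close (so a half turn about z gives the same grasp; the last joint's range is limited). The gripper opens to 92 mm and grips with 3 to 60 N. Pads are 19 mm wide; open, the fingers measure 130 mm over their backs; the gripper's body (75 mm by 190 mm) begins 47 mm behind the grasp point.
Start: joints at [1.11, 0.434, 0.025, 1.573, -0.012, 1.134, -0.075], TCP at [0.219, -0.585, 0.227] pointing down, gripper open.
Joint ranges: [-2.62, 2.62], [-0.44, 2.09], [-1.27, 1.32], [0.08, 2.57], [-1.32, 4.46], [0.12, 2], [-2.74, 2.74]. Speed limits (rad/s): [2.22, 2.22, 3.01, 3.01, 3.14, 3.14, 3.14].

### API

Orientations are given as a unit quaternion [w, x, y, z].
In Python, from station import readout, eyes, close_job, boxes_of, spot_point gives the robot as it stands.
- The arm moves only by the tool play_rows, never from a script. Its argument "motion" is text: rows parted by semicolons, each of 5 numbers parted by spaces: the opening, from 0 (shut) to 1 (fully open), then the shift along the tool's x, y, z in m, then the turn about the tool's z in rad. A call has 1 to 8 rows; each row is the pose to reach, as a shift and turn from the pose commanded when the call began, along the tool's axes at that moment; what a row does not reach only later rows make up. A row lasts 1/10 s, in which the tool goes at most 50 mm and 8.59 degrees, less where a joint would pass 70% of its speed; a pose out of reach is approached as far as the arm can. A call with a gripper value outside its range is refused whole. The fingers move at their own pace and stop on an object; "grip_force" is the grip in N (left out, the last holds). Time passes only in rows, so rows that repeat a pose let the fingers close. It gives the time, the measured TCP pose, the force, the opening and the grip force at its end, in the units of the state.
- readout.sense(): the state, without advancing time (a new reading comes with each control period).
- eyes.camera(name): name is "scene" or "side" or "wrist"; returns a dict with "color" (480x640x3 uint8, red, green, blue), "intrinsics" (3x3 intrinsics, pixels), "distortion" ([k1, k2, p1, p2, k3] as OpenCV has them; the pictures are not rectified), "rvec" (rotation vector, rad) and "tvec" (3), from world to camera coordinates, as OpenCV has them; the wrist camera has in their place "T_tool_cam" (4x4, takes a point from camera to tool coordinates, whose origin is the TCP and whose axes are the flange's). Camera axes: x right, y down, z forward; pixel columns grow to the right and rows downward; lengths in m; the calibration is good to about 2 mm. A picture is of the moment at which its call begins: read the wrist's pose just before it. There is no depth.
- close_job(): hands the job in; it is judged then, once.
Trained networks look in a picture, given as the dict that the camera call returned (one of the last four; its "shot" number tells which), for a name from the list of things; names that differ only in an ending like _2 or _b are one class to them, and where a whole thing is asked for, a point or a joint stands for the part that bears it (a point fixed in the world has none). Each returns a list of dicts, best first, with "p" (0 to 1); they miss things now and then, are a little off and sometimes report something else, mostly with a low value. They report only what shows in the picture. A call takes as long as a camera call. They do not tell look-alikes from the thing itself.
- boxes_of(picture, thing): "pixel" ([column, row] in pixels, amid what is visible of it).
- spot_point(picture, thing): "pixel" ([column, row] in pixels: a listed point, or the origin of a listed thing).
The state is a dict: "time_s": time; "qpos": joint angles; "qd": joint speeds; "tau": joint torques, N m; "eef_pos": TCP position; "eef_rot": TCP orientation; "contact_force": force on the tool from outside, world axes, zero at the start; "torque": the same for the moment, N m; "finger_gap": opening from 0.0 (shut) to 1.0 (fully open); "grip_force": force on a finger pad.
Only numpy, scipy, OpenCV 4.12 (cv2) and the standard library are available. Lean on these libraries where they do the work, as an engineer would, in place of code of your own. Each camera call takes 0.05 s, during which the arm holds its last target. There are 200 camera calls.

## Working session

There is one attempt and no reset: what is moved stays moved. The work goes in short steps, Python scripts to look and compute and a tool call to move; the robot and the scene stay as the last step left them, time stands still between calls to the robot, and variables do not carry over. Pictures are saved under pics/ and viewed, at most 10 in all, crops included, and the job is handed in when it is done.

Besides the shell and the picture viewer there is one more tool, called after ">>>" by a JSON object that holds its "op" and its "data". play_rows: Moves the arm, as the interface text tells. Its arguments: {"type":"object","properties":{"motion":{"type":"string"},"grip_force":{"type":"number"}},"required":["motion"]}

```bash
ls; mkdir -p pics; cat > h.py <<'E'
import numpy as np, cv2
from station import readout, eyes, close_job, boxes_of, spot_point
from scipy.spatial.transform import Rotation as R
def tool():
    s=readout.sense(); q=s["eef_rot"]
    return np.array(s["eef_pos"]), R.from_quat([q[1],q[2],q[3],q[0]]).as_matrix()
def extr(p, T=None):
    """world->cam R,t"""
    if "rvec" in p and p["rvec"] is not None:
        return cv2.Rodrigues(np.array(p["rvec"],float))[0], np.array(p["tvec"],float).ravel()
    pos,Rt=T; M=np.array(p["T_tool_cam"]); Rw=Rt@M[:3,:3]; c=pos+Rt@M[:3,3]
    return Rw.T, -Rw.T@c
def ray(p,px,T=None):
    Rc,t=extr(p,T)
    u=cv2.undistortPoints(np.array([[px]],float),np.array(p["intrinsics"]),np.array(p["distortion"])).ravel()
    d=Rc.T@np.array([u[0],u[1],1]); return -Rc.T@t, d/np.linalg.norm(d)
def onz(p,px,z,T=None):
    c,d=ray(p,px,T); return c+d*(z-c[2])/d[2]
def proj(p,X,T=None):
    Rc,t=extr(p,T)
    return cv2.projectPoints(np.array(X,float).reshape(-1,1,3),cv2.Rodrigues(Rc)[0],t,np.array(p["intrinsics"]),np.array(p["distortion"]))[0].reshape(-1,2)
def tri(rs):
    A=np.zeros((3,3));b=np.zeros(3)
    for c,d in rs:
        P=np.eye(3)-np.outer(d,d);A+=P;b+=P@c
    return np.linalg.solve(A,b)
def save(p,n,img=None): cv2.imwrite("pics/"+n+".png",cv2.cvtColor(p["color"],cv2.COLOR_RGB2BGR) if img is None else img)
E
python3 - <<'E'
from h import *
print(readout.sense())
P={}
for n in ["scene","side"]:
    p=eyes.camera(n); P[n]=p; save(p,n+"0")
    for th in ["case","hasp","lid_press","lid_ear","pin","pin_shoulder","disc_a","paint_jar","water_mug","brush","dowel"]:
        for d in spot_point(p,th)[:4]:
            if d["p"]>.2: print(n,th,np.round(d["pixel"]),round(d["p"],2),np.round(onz(p,d["pixel"],0.008 if th=="pin_shoulder" else 0),3))
    print(n, np.round(ray(p,[320,240])[0],2))
E
```

```text
pics
{'time_s': 0.0, 'qpos': array([ 1.11040587,  0.43522198,  0.02496684,  1.57408588, -0.01158221,
        1.13402556, -0.07511137]), 'qd': array([ 0.00049312,  0.00217679, -0.00072853, -0.00104473,  0.00095306,
       -0.00018986, -0.00087619]), 'tau': array([-1.34574805e-06, -6.67848873e+01,  9.84908268e-01, -3.14464116e+01,
       -6.04780577e-02,  4.26665065e-02,  1.26370765e-04]), 'eef_pos': array([ 0.2186412 , -0.58495775,  0.22594989]), 'eef_rot': array([-7.67406098e-04,  9.84046610e-01,  1.77909055e-01, -2.19032320e-04]), 'contact_force': array([ 0.93398125,  0.0652298 , -0.36205945]), 'torque': array([ 0.03318871, -0.03578689,  0.0253785 ]), 'grip_force': 0.0, 'finger_gap': 0.9998709760419426}
scene case [324. 222.] 0.86 [ 0.446 -0.092  0.   ]
scene hasp [292. 210.] 0.97 [ 0.507 -0.18   0.   ]
scene lid_press [316. 191.] 0.79 [ 0.407 -0.212  0.   ]
scene lid_ear [306. 180.] 0.82 [ 0.411 -0.269  0.   ]
scene pin [475. 310.] 0.71 [0.241 0.359 0.   ]
scene pin [385. 317.] 0.56 [0.46  0.261 0.   ]
scene pin_shoulder [473. 312.] 0.77 [0.256 0.366 0.008]
scene pin_shoulder [386.
[... 559 characters left out ...]
.268 0.   ]
side pin [297. 439.] 0.53 [0.232 0.36  0.   ]
side pin_shoulder [296. 440.] 0.6 [0.23  0.365 0.008]
side pin_shoulder [244. 343.] 0.54 [0.463 0.269 0.008]
side pin_shoulder [304. 355.] 0.28 [0.344 0.208 0.008]
side disc_a [147. 315.] 0.95 [0.689 0.355 0.   ]
side disc_a [446. 209.] 0.88 [ 0.339 -0.361  0.   ]
side disc_a [304. 359.] 0.87 [0.341 0.213 0.   ]
side disc_a [209. 230.] 0.61 [0.765 0.082 0.   ]
side paint_jar [194. 269.] 0.78 [0.702 0.193 0.   ]
side paint_jar [444. 208.] 0.52 [ 0.344 -0.363  0.   ]
side water_mug [226. 412.] 0.87 [0.381 0.409 0.   ]
side brush [209. 232.] 0.97 [0.762 0.086 0.   ]
side dowel [166. 358.] 0.83 [0.572 0.403 0.   ]
side [-0.11  0.71  1.17]
```

View pics/scene0.png

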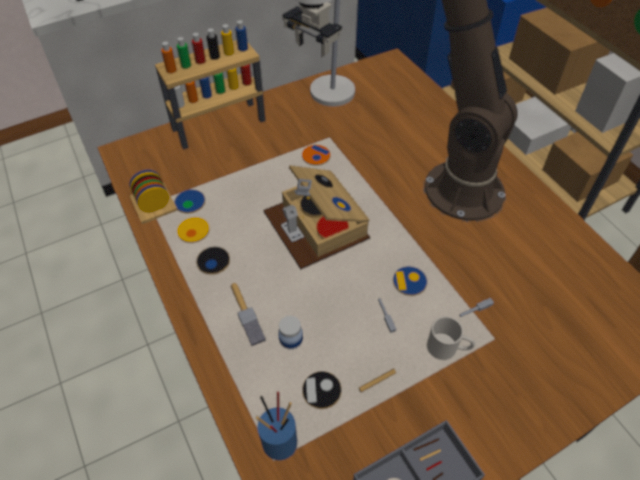

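View pics/side0.png

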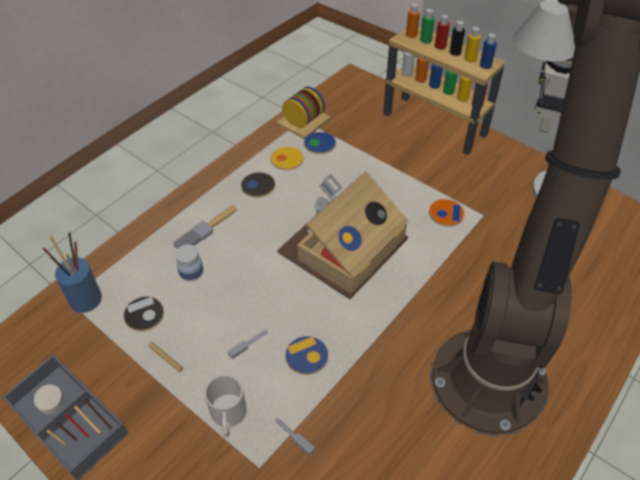

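The scene view shows the case at about (320,215) with its lid open and the bracket at (292,215). The side view agrees. There are two look-alike pins, at scene (386,317) and (475,310), and the first is farther from the base. Next I'll fit the case and pin poses.

```bash
cat > m.py <<'E'
from h import *
P={n:eyes.camera(n) for n in ["scene","side"]}
def best(n,th): 
    r=spot_point(P[n],th); return r[0] if r else None
c=np.mean([onz(P[n],best(n,"case")["pixel"],0) for n in P],axis=0)
for th in ["lid_press","lid_ear","hasp"]:
    rs=[ray(P[n],best(n,th)["pixel"]) for n in P if best(n,th)]
    if len(rs)==2: X=tri(rs); print(th,np.round(X,3),"yaw",np.degrees(np.arctan2(*(X-c)[1::-1])), "hor",np.linalg.norm((X-c)[:2]))
X=onz(P["scene"],best("scene","hasp")["pixel"],.096); print("case",c,"hasp",X,np.degrees(np.arctan2(*(X-c)[1::-1])),np.linalg.norm((X-c)[:2]))
for n in P:
    for th,z in [("pin",0.),("pin_shoulder",.008)]:
        for d in spot_point(P[n],th): print(n,th,np.round(onz(P[n],d["pixel"],z),4),d["p"])
        for d in boxes_of(P[n],th)[:3]: print("  box",np.round(onz(P[n],d["pixel"],.008),4),d["p"])
p=P["scene"];q=P["side"]
a=cv2.resize(p["color"][270:350,340:440],None,fx=4,fy=4,interpolation=3);b=cv2.resize(q["color"][310:390,200:300],None,fx=4,fy=4,interpolation=3)
a2=cv2.resize(p["color"][155:275,255:380],(400,384),interpolation=3);b2=cv2.resize(q["color"][165:300,275:415],(400,384),interpolation=3)
im=np.vstack([np.hstack([a,b]),np.hstack([a2,b2])]); im=cv2.resize(im,(680,598)); save(p,"crop1",im[:,:,::-1])
E
python3 m.py
```

```text
lid_press [ 0.477 -0.083  0.169] yaw 58.98371585212032 hor 0.1612734631302944
lid_ear [ 0.502 -0.083  0.202] yaw 51.81403586268153 hor 0.1752911159498506
case [ 0.39408384 -0.22084793  0.        ] hasp [ 0.54878391 -0.09855007  0.096     ] 38.32806903320783 0.19720263355000434
scene pin [0.4683 0.2625 0.    ] 0.54
scene pin [0.2323 0.3485 0.    ] 0.49
  box [0.2256 0.3487 0.008 ] 0.7
scene pin_shoulder [0.2448 0.3509 0.008 ] 0.57
scene pin_shoulder [0.4669 0.2619 0.008 ] 0.56
  box [0.2309 0.357  0.008 ] 0.59
  box [0.4611 0.2799 0.008 ] 0.51
  box [0.3691 0.4041 0.008 ] 0.32
side pin [0.4588 0.258  0.    ] 0.87
side pin [0.2338 0.3611 0.    ] 0.87
  box [0.2265 0.3591 0.008 ] 0.81
  box [0.4657 0.2714 0.008 ] 0.5
side pin_shoulder [0.2321 0.3643 0.008 ] 0.81
side pin_shoulder [0.4543 0.2698 0.008 ] 0.5
  box [0.4616 0.2782 0.008 ] 0.68
  box [0.2252 0.364  0.008 ] 0.68
```

View pics/crop1.png

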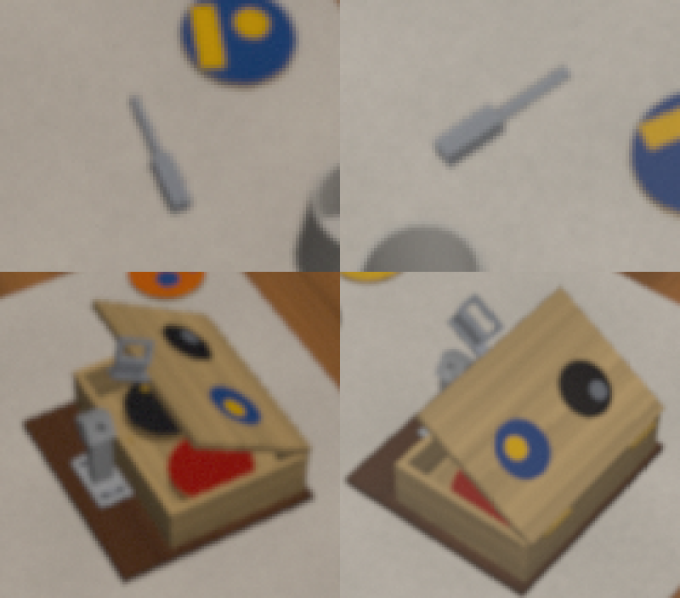

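The crops show the far pin with its grip toward the mug and its tip toward the case, the lid open at about 0.6 rad, and three corners of the dark board in each view. I'll fit the case to those corners and the pin to its silhouette.

```bash
cat > fit.py <<'E'
from h import *
from scipy.optimize import least_squares
P={n:eyes.camera(n) for n in ["scene","side"]}
S=P["scene"];D=P["side"]
C=[onz(S,q,.012) for q in [(263.8,211),(301.3,268.4),(369.7,237)]]
L=[(.14,-.12),(.14,.12),(-.085,.12)]
E=[onz(D,q,.012) for q in [(278.3,251.1),(349.9,298.3),(406.7,237.8)]]
M=[(.14,.12),(-.085,.12),(-.085,-.12)]
print(np.round(C,3),np.round(E,3))
W=np.array([x[:2] for x in C+E]);l=np.array(L+M)
f=lambda v:((l@np.array([[np.cos(v[2]),np.sin(v[2])],[-np.sin(v[2]),np.cos(v[2])]])+v[:2])-W).ravel()
r=least_squares(f,[.444,-.09,0]);print(r.x,np.degrees(r.x[2]),np.round(r.fun,4))
# pin: grey silhouette (unlike cloth) around detection
for n,(x0,y0) in {"scene":(375,295),"side":(222,325)}.items():
    p=P[n]; g=p["color"][y0:y0+40,x0:x0+(28 if n=="scene" else 50)].astype(float)
    bg=np.median(g.reshape(-1,3),axis=0); d=np.abs(g-bg).sum(2)>60
    k,lab,st,ce=cv2.connectedComponentsWithStats(d.astype(np.uint8)); i=1+np.argmax(st[1:,4])
    ys,xs=np.nonzero(lab==i); w=np.array([onz(p,(x+x0,y+y0),.008)[:2] for x,y in zip(xs,ys)])
    m=w.mean(0);u=np.linalg.svd(w-m)[2][0]; 
    if u[1]>0:u=-u
    s=(w-m)@u; print(n,st[i],"mean",m,"dir",u,np.degrees(np.arctan2(u[1],u[0])),"ends",m+u*s.min(),m+u*s.max())
E
python3 fit.py
```

```text
[[ 0.584 -0.207  0.012]
 [ 0.582  0.029  0.012]
 [ 0.362  0.026  0.012]] [[ 0.576  0.029  0.012]
 [ 0.356  0.03   0.012]
 [ 0.358 -0.205  0.012]]
[ 0.44238967 -0.08972506  0.00442127] 0.2533198613619957 [-0.0007 -0.0025 -0.      0.0016 -0.0053  0.0038  0.0061  0.0023  0.0005
  0.0003 -0.0005 -0.0055]
scene [  3   4  18  34 196] mean [0.46114165 0.27101472] dir [-0.20542012 -0.97867389] -101.85409332900372 ends [0.46958575 0.31124459] [0.44846851 0.21063662]
side [  6   5  40  29 305] mean [0.45876886 0.27314405] dir [-0.18092733 -0.98349647] -100.42377895318381 ends [0.46609247 0.31295419] [0.44769395 0.21294235]
```

>>> {"op": "play_rows", "data": {"motion": "0 0.1 -0.09 -0.04 -0.3;0 0.408 -0.376 -0.045 -1.2;0 0.408 -0.376 -0.045 -1.2;0 0.408 -0.376 -0.045 -1.2;0 0.408 -0.376 -0.045 -1.2;0 0.408 -0.376 -0.045 -1.2;0 0.408 -0.376 -0.045 -1.2;0 0.408 -0.376 -0.045 -1.2"}}

```text
time_s: 3.3
eef_pos: [0.3989, -0.2292, 0.2626]
eef_rot: [0.0, 0.71, 0.705, -0.0]
contact_force: [0.7, -1.0, 0.5]
finger_gap: 0.356
grip_force: 0.0
```

```bash
cat > go.py <<'E'
# usage: go.py x y z [yaw_deg of tool x]  -> shift for a row
import sys; from h import *
p,Rt=tool(); v=[float(a) for a in sys.argv[1:]]
yaw=np.degrees(np.arctan2(Rt[1,0],Rt[0,0])); d=Rt.T@(np.array(v[:3])-p)
s=readout.sense(); print("pos",np.round(p,4),"yaw",round(yaw,2),"tilt",np.round(Rt[:2,2],4),"F",np.round(s["contact_force"],1),"gap",round(s["finger_gap"],3),s["grip_force"],"t",s["time_s"])
print("shift",np.round(d,4),"turn",round(-np.radians(v[3]-yaw),4) if len(v)>3 else 0, "|d|",np.linalg.norm(d))
E
python3 go.py 0.47 -0.09 0.26 90
```

```text
pos [ 0.3989 -0.2292  0.2626] yaw 89.59 tilt [ 0.0006 -0.0008] F [ 0.7 -1.   0.5] gap 0.356 0.0 t 3.3
shift [0.1398 0.0701 0.0026] turn -0.0072 |d| 0.15635072194245414
```

>>> {"op": "play_rows", "data": {"motion": "0 0.05 0.025 0 0;0 0.1 0.05 0 0;0 0.139 0.07 0 0;0 0.139 0.07 0.03 0;0 0.139 0.07 0.06 0;0 0.139 0.07 0.085 0;0 0.139 0.07 0.085 0"}}

```text
time_s: 4.0
eef_pos: [0.4681, -0.0928, 0.1746]
eef_rot: [-0.002, 0.712, 0.703, -0.002]
contact_force: [-0.5, 0.5, -0.6]
finger_gap: 0.004
grip_force: 0.0
```

```bash
python3 go.py 0.5 -0.09 0.077 90; python3 - <<'E'
from h import *
p=eyes.camera("side"); save(p,"x",cv2.resize(p["color"][100:300,240:460],None,fx=2.5,fy=2.5)[:,:,::-1])
E
```

```text
pos [ 0.4681 -0.0928  0.1746] yaw 89.28 tilt [-0.0053  0.0009] F [-0.5  0.5 -0.6] gap 0.004 0.0 t 4.0
shift [0.0031 0.0323 0.0974] turn -0.0126 |d| 0.10270778575372899
```

View pics/x.png

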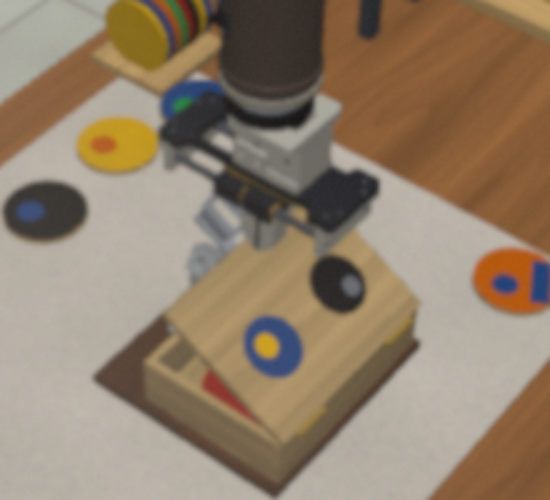

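>>> {"op": "play_rows", "data": {"motion": "0 0.003 0.008 0.022 0;0 0.003 0.016 0.04 0;0 0.003 0.023 0.055 0;0 0.003 0.028 0.07 0;0 0.003 0.031 0.082 0;0 0.003 0.033 0.09 0;0 0.003 0.033 0.097 0;0 0.003 0.033 0.099 0"}}

```text
time_s: 4.85
eef_pos: [0.5028, -0.0904, 0.0774]
eef_rot: [-0.0, 0.712, 0.702, -0.0]
contact_force: [0.3, 1.0, -0.6]
finger_gap: 0.007
grip_force: 0.0
```

>>> {"op": "play_rows", "data": {"motion": "0 0 0 0.001 0;0 0 0 0.002 0;0 0 0 0.004 0;0 0 0 0.004 0"}}

```text
time_s: 5.25
eef_pos: [0.503, -0.0904, 0.0767]
eef_rot: [0.001, 0.712, 0.702, -0.0]
contact_force: [-12.1, 1.1, 32.8]
finger_gap: 0.002
grip_force: 16.8
```

>>> {"op": "play_rows", "data": {"motion": "0.5 0 0 -0.03 0;0.6 0.02 0.03 -0.08 0;0.6 0.06 0.06 -0.14 0;0.6 0.06 0.06 -0.17 0;0.6 0.06 0.06 -0.17 0"}}

```text
time_s: 5.75
eef_pos: [0.5671, -0.0282, 0.2497]
eef_rot: [0.002, 0.711, 0.703, 0.003]
contact_force: [0.3, 0.7, -0.6]
finger_gap: 0.394
grip_force: 0.0
```

```bash
python3 go.py 0.46 0.29 0.1 79; python3 - <<'E'
from h import *
T=tool();p=eyes.camera("wrist"); np.save("w1.npy",p["color"]); save(p,"w1")
print(np.round(p["T_tool_cam"],3),np.round(p["intrinsics"],1),p["distortion"])
for n,q,t in [("wrist",p,T)]+[(n,eyes.camera(n),None) for n in("scene","side")]:
  for th in ["hasp","lid_ear","lid_press","case"]:
    for d in spot_point(q,th)[:2]: print(n,th,np.round(d["pixel"],1),round(d["p"],2),np.round(onz(q,d["pixel"],dict(hasp=.096,lid_ear=.0985,lid_press=.077,case=0)[th],t),4))
E
```

```text
pos [ 0.5671 -0.0282  0.2497] yaw 89.41 tilt [0.0082 0.0014] F [ 0.3  0.7 -0.6] gap 0.394 0.0 t 5.75
shift [ 0.3168 -0.1116  0.1493] turn 0.1817 |d| 0.36758118665343203
[[-0.    -0.962 -0.273  0.073]
 [ 1.    -0.001  0.001 -0.001]
 [-0.001 -0.273  0.962 -0.156]
 [ 0.     0.     0.     1.   ]] [[382.7   0.  315.6]
 [  0.  382.7 243.8]
 [  0.    0.    1. ]] [-0.01723916  0.          0.          0.          0.        ]
wrist hasp [295.2 299.8] 0.81 [ 0.5494 -0.0932  0.096 ]
wrist lid_ear [296.9 297. ] 0.84 [ 0.5511 -0.0894  0.0985]
wrist lid_press [247.4 292.6] 0.96 [ 0.5044 -0.0938  0.077 ]
wrist case [205.9 269. ] 0.96 [ 0.4451 -0.0972  0.    ]
scene hasp [289.  211.4] 0.69 [ 0.5488 -0.1023  0.096 ]
scene lid_ear [291.8 212.6] 0.8 [ 0.5449 -0.0927  0.0985]
scene lid_press [307.  215.9] 0.79 [ 0.5059 -0.0788  0.077 ]
scene case [322.5 222.1] 0.79 [ 0.4481 -0.0952  0.    ]
scene case [407.9 281.3] 0.57 [0.3462 0.198  0.    ]
side hasp [319.7 201.8] 0.93 [ 0.5518 -0.1007  0.096 ]
side lid_ear [314.8 205.9] 0.65 [ 0.5507 -0.0808  0.0985]
side lid_ear [190.3 271.7] 0.62 [0.636  0.2469 0.0985]
side lid_press [334.7 217. ] 0.93 [ 0.5035 -0.0984  0.077 ]
side case [354.1 252. ] 0.78 [ 0.4374 -0.0939  0.    ]
```

View pics/w1.png

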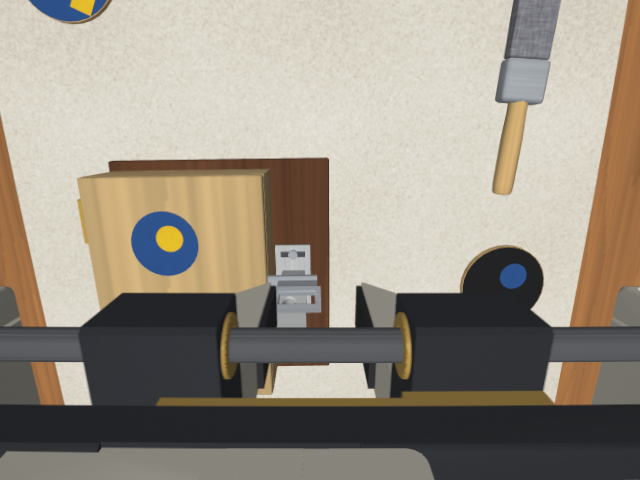

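The wrist view shows the lid shut, the ear plate at about (299,297), the bracket foot at (293,258) and the leg below. I'll zoom in on that for the lateral offset.

```bash
python3 - <<'E'
import numpy as np,cv2
a=np.load("w1.npy")[235:335,260:340]; cv2.imwrite("pics/w1c.png",cv2.resize(a,None,fx=6,fy=6,interpolation=cv2.INTER_CUBIC)[:,:,::-1])
E
```

```text
(no output)
```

View pics/w1c.png

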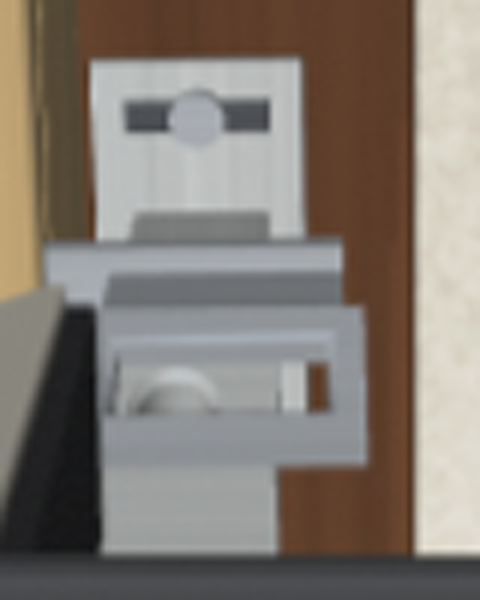

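```bash
python3 - <<'E'
from h import *
T=tool();p=eyes.camera("wrist")
f=lambda c,r,z:np.round(onz(p,(260+(c+.5)/6-.5,235+(r+.5)/6-.5),z,T),4)
print("hole",f(177,400,.096),f(177,400,.094))
print("slot",f(108,385,.0985),f(333,385,.0985),"ear",f(103,385,.0985),f(366,385,.0985))
print("blockR",f(283,390,.10),f(305,390,.075)); print("leg",f(102,510,.06),f(277,510,.06),f(102,510,.04),f(277,510,.04))
print("foot",f(90,150,.015),f(302,150,.015),"board",f(413,150,.012),"screw",f(197,118,.017))
T=tool();p=eyes.camera("wrist"); 
for _ in range(1): print([ (np.round(d["pixel"],1),d["p"]) for d in spot_point(p,"hasp")])
E
python3 go.py 0.466 0.294 0.1 79
```

```text
hole [ 0.5398 -0.0952  0.096 ] [ 0.5397 -0.0961  0.094 ]
slot [ 0.5303 -0.0916  0.0985] [ 0.5623 -0.092   0.0985] ear [ 0.5296 -0.0916  0.0985] [ 0.567  -0.0921  0.0985]
blockR [ 0.5552 -0.0921  0.1   ] [ 0.5578 -0.1033  0.075 ]
leg [ 0.524  -0.1308  0.06  ] [ 0.5526 -0.1312  0.06  ] [ 0.5217 -0.141   0.04  ] [ 0.5519 -0.1414  0.04  ]
foot [ 0.5195 -0.0837  0.015 ] [ 0.5569 -0.0842  0.015 ] board [ 0.5766 -0.0855  0.012 ] screw [ 0.5387 -0.0774  0.017 ]
[(array([299.6, 297.6]), 0.86)]
pos [ 0.564  -0.0312  0.2441] yaw 89.25 tilt [-0. -0.] F [-0.4 -0.3 -0.7] gap 0.602 0.0 t 6.65
shift [ 0.3239 -0.1023  0.1441] turn 0.1789 |d| 0.3689602740455436
```

>>> {"op": "play_rows", "data": {"motion": "0.6 0.04 -0.02 0 0.04;0.6 0.23 -0.11 0.07 0.178;0.6 0.23 -0.11 0.07 0.178;0.6 0.23 -0.11 0.07 0.178;0.6 0.23 -0.11 0.07 0.178;0.6 0.23 -0.11 0.07 0.178;0.6 0.23 -0.11 0.07 0.178;0.6 0.23 -0.11 0.07 0.178"}}

```text
time_s: 7.45
eef_pos: [0.4571, 0.2002, 0.1742]
eef_rot: [0.0, 0.771, 0.637, -0.0]
contact_force: [0.4, -0.5, -0.3]
finger_gap: 0.599
grip_force: 0.0
```

```bash
cat > pinw.py <<'E'
from h import *
import json
T=tool();p=eyes.camera("wrist"); np.save("w2.npy",p["color"]); save(p,"w2")
for th in ["pin","pin_shoulder"]:
    for d in spot_point(p,th): print(th,np.round(d["pixel"],1),round(d["p"],2),np.round(onz(p,d["pixel"],.008*(th!="pin"),T),4))
for q in [(.468,.312,.008),(.448,.211,.008),(.385,.409,.085)]: print(np.round(proj(p,q,T),0))
E
python3 pinw.py; python3 go.py .466 .302 .05 79
```

```text
pin [303.7 147.2] 0.91 [0.4591 0.2649 0.    ]
pin [12.8 86.7] 0.87 [0.2364 0.3574 0.    ]
pin_shoulder [ 3.1 84.9] 0.88 [0.2349 0.3581 0.008 ]
pin_shoulder [302.  147.3] 0.86 [0.458  0.2652 0.008 ]
[[303.  85.]]
[[303. 214.]]
[[113. -89.]]
pos [0.458  0.199  0.1744] yaw 78.92 tilt [ 0.0007 -0.0004] F [ 0.1 -0.5 -0.3] gap 0.603 0.0 t 7.6
shift [ 0.1027 -0.012   0.1244] turn -0.0013 |d| 0.16172596051864407
```

View pics/w2.png

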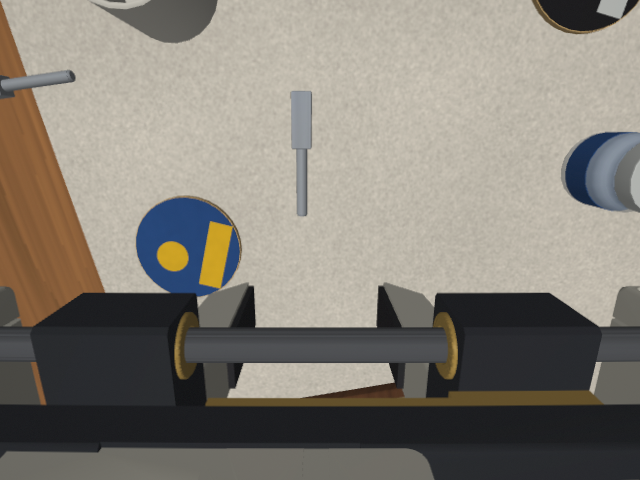

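The close view shows the pin straight ahead, with its tip at (302,215), shoulder at (302,148) and tail at (302,91), in line with the tool. I'll go for the tail end of the grip.

>>> {"op": "play_rows", "data": {"motion": "0.6 0.045 -0.0065 0.03 0;0.6 0.085 -0.0125 0.06 0;0.6 0.0985 -0.0127 0.1 0;0.6 0.0985 -0.0127 0.14 0;0.6 0.0985 -0.0127 0.165 0;0.6 0.0985 -0.0127 0.1712 0;0.6 0.0985 -0.0127 0.1712 0"}}

```text
time_s: 8.3
eef_pos: [0.4636, 0.2982, 0.0026]
eef_rot: [0.0, 0.772, 0.636, -0.001]
contact_force: [0.5, 0.8, 0.5]
finger_gap: 0.602
grip_force: 0.0
```

>>> {"op": "play_rows", "data": {"motion": "0 0 0 0 0;0 0 0 0 0;0 0 0 0 0;0 0 0 0 0;0 0 0 0 0", "grip_force": 3}}

```text
time_s: 8.8
eef_pos: [0.4635, 0.2994, 0.0033]
eef_rot: [0.0, 0.771, 0.636, 0.0]
contact_force: [0.4, -0.6, -0.1]
finger_gap: 0.213
grip_force: 0.0
```

>>> {"op": "play_rows", "data": {"motion": "0 0 0 0 0;0 0 0 0 0;0 0 0 0 0"}}

```text
time_s: 9.1
eef_pos: [0.4635, 0.2994, 0.0032]
eef_rot: [0.0, 0.771, 0.636, 0.0]
contact_force: [0.3, -0.4, 3.3]
finger_gap: 0.175
grip_force: 3.0
```

>>> {"op": "play_rows", "data": {"motion": "0 -0.001 0 -0.008 0;0 -0.002 0 -0.016 0;0 -0.004 0 -0.024 0;0 -0.006 0 -0.032 0;0 -0.008 0 -0.04 0;0 -0.01 0 -0.046 0;0 -0.01 0 -0.046 0"}}

```text
time_s: 9.8
eef_pos: [0.4619, 0.2894, 0.0499]
eef_rot: [0.0, 0.772, 0.636, 0.001]
contact_force: [-0.1, 0.5, 0.1]
finger_gap: 0.175
grip_force: 3.0
```

```bash
python3 go.py .466 .302 .05 79; python3 - <<'E'
from h import *
T=tool();p=eyes.camera("side");s=eyes.camera("scene")
a=p["color"][300:370,205:305];b=s["color"][280:350,340:440]
save(p,"l1",np.hstack([cv2.resize(x,(400,280),interpolation=2) for x in (a,b)])[:,:,::-1])
E
```

```text
pos [0.4619 0.2894 0.0499] yaw 79.02 tilt [0.0012 0.0005] F [-0.1  0.5  0.1] gap 0.175 2.999972216784954 t 9.8
shift [ 0.0131  0.0017 -0.    ] turn 0.0003 |d| 0.013239674197248115
```

View pics/l1.png

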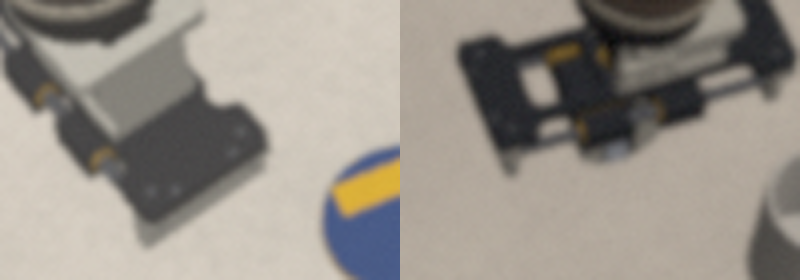

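The gripper hides the pin in both outside views. I'll check the tilt numerically through the wrist camera's gap.

```bash
python3 - <<'E'
from h import *
p=eyes.camera("wrist"); np.save("w3.npy",p["color"]); g=p["color"].mean(2).astype(int)
for r in list(range(284,330,8))+list(range(364,402,4)): print(r,g[r,270:362:3])
pred=lambda s,th:[-np.cos(th)*s,0,-.005+np.sin(th)*s]
M=np.array(p["T_tool_cam"]);I=np.linalg.inv(M)
for th in (0,15,30): print(th,[np.round(cv2.projectPoints(np.array([pred(s,np.radians(th))]),cv2.Rodrigues(I[:3,:3])[0],I[:3,3],np.array(p["intrinsics"]),np.array(p["distortion"]))[0].ravel()) for s in (0,.034,.06,.09)])
E
```

```text
284 [191 190 182 187 193 146 113 112 190 154 128 127 127 128 128 128 127 128
 128 129 129 100 188 139 113 130 170 189 189 189 187]
292 [ 98  98 113 112 112 112 113  80  28  80 128 128 129 128 129 129 129 130
 128 127 128 109  28  27 113 112 112 112 112 112  99]
300 [ 31  22 112 113 112 112 112  32  27 117 130 130 129 130 128 129 130 130
 127 125 126 109  29  28 107 112 112 112 112  49  30]
308 [ 26  23 109 112 112 112 105  26  28 121 129 130 132 129 127 125 126 127
 129 129 130 117  27  27  51 112 112 112 112  43  28]
316 [ 71  64  51 112 112 112  46  26  23 123 130 128 125 124 126 127 128 128
 129 127 127 115  25  27  26 112 112 112 112  74  82]
324 [ 92  54  52 113 112 112  27  28  21  55 130 128 125 124 125 126 127 128
 129 127 127 105  26  28  27  86 112 112  81  71  98]
364 [ 98  51  52  75  75  58  45  44  57 189 192 192 188 121 130 130 118  97
 181 197 191 190 196  27  44  44 104 104 112  66  93]
368 [100  52  47  74  75  57  44  44  99 191 201 192 190 123 130 129 117  96
 184 193 190 188 189  30  43  44 104 104  94  75 111]
372 [103  51  34  74  74  63  44  45 170 190 196 198
[... 527 characters left out ...]
9 167 130 130 116  94
 195 192 193 189 189 128  91  88 104 104  51  28  30]
392 [ 22  24  23  74  74  98 189 189 190 187 191 186 184 190 190 199 198 190
 189 193 187 191 188 190 192 194 104 103  35  76  76]
396 [ 22  25  25  74  74 147 181 188 189 188 188 192 196 192 187 187 195 200
 193 190 200 190 190 182 186 191 104 104  33  77  76]
400 [76 76 76 76 76 76 76 76 77 76 76 76 75 76 76 77 77 76 76 77 77 75 77 76
 76 76 76 76 76 76 76]
0 [array([317., 312.]), array([317., 380.]), array([317., 427.]), array([317., 476.])]
15 [array([317., 312.]), array([317., 366.]), array([317., 401.]), array([316., 436.])]
30 [array([317., 312.]), array([317., 351.]), array([316., 374.]), array([316., 397.])]
```

```bash
python3 - <<'E'
from h import *
from scipy.optimize import fsolve
p=eyes.camera("wrist"); g=p["color"].mean(2).astype(int)
print([ (r,g[r,306:330:6]) for r in range(244,296,4)], "tiprow",[(r,g[r,312:320:3]) for r in range(384,394)])
I=np.linalg.inv(np.array(p["T_tool_cam"]))
P=lambda X:cv2.projectPoints(np.array([X],float),cv2.Rodrigues(I[:3,:3])[0],I[:3,3],np.array(p["intrinsics"]),np.array(p["distortion"]))[0].ravel()
# tip underside on table: solve th for s, z tool = tcp height
h=tool()[0][2]
for s in (.082,.086,.09,.094):
    th=fsolve(lambda t:h+.0047-s*np.sin(t)-.0038*np.cos(t),.5)[0]
    f=lambda a,b:P([-np.cos(th)*a+ -np.sin(th)*b,0,-.0047+np.sin(th)*a-np.cos(th)*b]) # b: up off axis
    print(s,np.degrees(th),"tip low/up",f(s,-.0038)[1],f(s,.0038)[1],"tail top",f(s-.1,.008)[1])
E
```

```text
[(244, array([195, 190, 196, 198])), (248, array([195, 196, 191, 191])), (252, array([188, 187, 194, 185])), (256, array([185, 192, 191, 190])), (260, array([186, 197, 194, 193])), (264, array([190, 192, 192, 190])), (268, array([189, 192, 191, 192])), (272, array([192, 191, 192, 187])), (276, array([188, 191, 186, 188])), (280, array([186, 191, 193, 190])), (284, array([127, 128, 127, 128])), (288, array([128, 128, 129, 128])), (292, array([128, 128, 129, 127]))] tiprow [(384, array([130, 129, 117])), (385, array([130, 129, 117])), (386, array([130, 129, 117])), (387, array([130, 129, 117])), (388, array([130, 129, 116])), (389, array([129, 129, 116])), (390, array([135, 130, 117])), (391, array([163, 135, 125])), (392, array([188, 181, 197])), (393, array([189, 198, 198]))]
0.082 38.017879268023066 tip low/up 365.56417726282086 378.1013236554736 tail top 309.4695523793011
0.086 35.89314552090217 tip low/up 372.89221088382715 385.3426090903953 tail top 312.5316252465948
0.09 34.01613315145541 tip low/up 379.92050447175257 392.2962852988637 tail top 316.26592484699063
0.094 32.342190108208776 tip low/up 386.69809719745285 399.0102843545284 tail top 320.4982344716548
```

>>> {"op": "play_rows", "data": {"motion": "0 0.001 0 0.002 0;0 0.002 0 0.004 0;0 0.003 0 0.006 0;0 0.003 0 0.006 0"}}

```text
time_s: 10.4
eef_pos: [0.4617, 0.2925, 0.0424]
eef_rot: [-0.0, 0.771, 0.637, -0.0]
contact_force: [-0.1, -0.8, -0.9]
finger_gap: 0.174
grip_force: 3.0
```

>>> {"op": "play_rows", "data": {"motion": "0 0 0 0 0;0 0 0 0 0;0 0 0 -0.01 0;0 0 0 -0.03 0;0 0 0 -0.06 0;0 0 0 -0.08 0;0 0 0 -0.08 0", "grip_force": 35}}

```text
time_s: 11.1
eef_pos: [0.4634, 0.2938, 0.1264]
eef_rot: [0.0, 0.771, 0.636, 0.003]
contact_force: [0.2, 0.7, -1.5]
finger_gap: 0.17
grip_force: 35.0
```

```bash
cat > tip.py <<'E'
from h import *
from scipy.optimize import fsolve
p=eyes.camera("wrist"); g=p["color"].astype(float).mean(2)
for r in range(370,400,2): print(r,g[r,298:336:2].astype(int))
I=np.linalg.inv(np.array(p["T_tool_cam"]))
P=lambda X:cv2.projectPoints(np.array([X],float),cv2.Rodrigues(I[:3,:3])[0],I[:3,3],np.array(p["intrinsics"]),np.array(p["distortion"]))[0].ravel()
for th in (24,27,30,33,36):
    t=np.radians(th);f=lambda a,b:P([-np.cos(t)*a-np.sin(t)*b,0,-.0047+np.sin(t)*a-np.cos(t)*b])
    print(th,"tip up",f(.0895,.0038),"tail",f(-.0105,.008)[1],f(-.0105,-.008)[1])
print([(r,int(g[r,318])) for r in range(270,300,2)])
E
python3 tip.py;python3 go.py .543 .07 .2 90
```

```text
370 [184 188 185 184 188 120 129 134 135 129 120 107  87 148 193 195 196 193
 192]
372 [191 188 181 183 187 125 129 134 135 129 120 108  88 148 193 193 189 184
 190]
374 [186 183 184 183 187 124 129 133 134 129 120 108  87 175 180 183 184 182
 189]
376 [190 188 188 187 183 120 129 133 134 129 120 108  86 178 184 183 181 191
 192]
378 [188 191 191 187 188 129 129 133 134 129 120 107  85 180 186 190 188 194
 190]
380 [187 187 180 185 188 128 128 133 135 129 120 107  85 179 187 185 183 182
 189]
382 [191 189 191 193 197 129 129 133 134 129 120 106  84 180 185 181 186 188
 183]
384 [188 195 191 187 195 135 128 133 134 129 119 106  84 182 185 180 180 185
 190]
386 [189 185 179 188 185 131 127 133 134 129 120 106  83 178 184 182 179 188
 190]
388 [187 182 181 187 189 139 128 133 134 129 119 106  82 177 182 180 191 198
 195]
390 [185 188 189 184 185 135 127 132 134 128 119 105  82 185 189 187 184 183
 193]
392 [187 183 188 178 180 135 127 132 134 129 119 104  80 184 182 186 185 188
 188]
394 [188 183 178 183 187 155 127 132 134 129 119 105  80 179 184 189 192 187
 184]
396 [182 188 184 184 
[... 205 characters left out ...]
 281.1167335937326
27 tip up [316.39120842 410.09148791] tail 311.5174048638232 281.38591130053953
30 tip up [316.37165661 402.32531279] tail 313.27480081135417 281.7407170850306
33 tip up [316.3533081 394.6037054] tail 315.02845139969935 282.18122120916564
36 tip up [316.33612124 386.92849267] tail 316.7722984117673 282.70723150149917
[(270, 186), (272, 185), (274, 189), (276, 191), (278, 191), (280, 186), (282, 122), (284, 122), (286, 123), (288, 124), (290, 123), (292, 124), (294, 122), (296, 123), (298, 125)]
pos [0.4627 0.293  0.1247] yaw 79.04 tilt [0.0027 0.0016] F [-0.1  0.1 -2.1] gap 0.171 34.99966263771057 t 11.15
shift [-0.2035  0.1214 -0.0754] turn -0.1913 |d| 0.24867631324766454
```

```bash
python3 go.py .546 -.053 .235 90
```

```text
pos [0.4627 0.293  0.1247] yaw 79.04 tilt [0.0027 0.0016] F [-0.1  0.1 -2.1] gap 0.171 34.99966263771057 t 11.15
shift [-0.3236  0.1478 -0.1106] turn -0.1913 |d| 0.3725769915886947
```

>>> {"op": "play_rows", "data": {"motion": "0 -0.02 0.01 -0.02 -0.02;0 -0.055 0.025 -0.05 -0.06;0 -0.095 0.042 -0.085 -0.1;0 -0.14 0.06 -0.105 -0.14;0 -0.19 0.085 -0.11 -0.191;0 -0.235 0.108 -0.11 -0.191;0 -0.28 0.128 -0.11 -0.191;0 -0.31 0.142 -0.11 -0.191"}}

```text
time_s: 11.95
eef_pos: [0.5421, -0.0417, 0.2322]
eef_rot: [-0.0, 0.707, 0.707, -0.001]
contact_force: [0.8, 0.4, -1.4]
finger_gap: 0.171
grip_force: 35.0
```

>>> {"op": "play_rows", "data": {"motion": "0 -0.015 0.007 0 0;0 -0.015 0.007 0 0;0 -0.015 0.007 0 0;0 -0.015 0.007 0 0"}}

```text
time_s: 12.35
eef_pos: [0.549, -0.0518, 0.2326]
eef_rot: [-0.001, 0.706, 0.708, -0.0]
contact_force: [0.6, 0.5, -1.5]
finger_gap: 0.167
grip_force: 35.0
```

```bash
python3 go.py .546 -.053 .235 90; python3 - <<'E'
from h import *
T=tool();p=eyes.camera("wrist");T2=tool();np.save("w4.npy",p["color"]);print(T2[0]-T[0])
import pickle;pickle.dump((T,{k:v for k,v in p.items()}),open("w4.pkl","wb"))
for q in [(.5504,-.0897,.096),(.5504,-.083,.1)]: print(proj(p,q,T))
for th in ["hasp","lid_ear","lid_press","case"]:
    for d in spot_point(p,th)[:1]: print(th,np.round(d["pixel"],1),round(d["p"],2),np.round(onz(p,d["pixel"],dict(hasp=.096,lid_ear=.0985,lid_press=.077,case=0)[th],T),4))
c,r=proj(p,(.5504,-.09,.097),T)[0].astype(int)
save(p,"w4c",cv2.resize(p["color"][r-60:r+40,c-60:c+70],(780,600),interpolation=2)[:,:,::-1]); print("origin",c-60,r-60)
E
```

```text
pos [ 0.549  -0.0518  0.2326] yaw 90.15 tilt [-0.0008  0.0008] F [ 0.6  0.5 -1.5] gap 0.167 34.999762773513794 t 12.35
shift [-0.0012 -0.003  -0.0024] turn 0.0026 |d| 0.003979858029945647
[ 1.15127667e-04 -3.85839612e-05  1.78297848e-04]
[[317.80342953 277.34622876]]
[[317.86385883 271.27391551]]
hasp [316.7 282.5] 0.75 [ 0.5495 -0.0942  0.096 ]
lid_ear [319.  277.7] 0.92 [ 0.5514 -0.0891  0.0985]
lid_press [261.9 276.6] 0.6 [ 0.502  -0.0963  0.077 ]
case [219.4 250.9] 0.59 [ 0.4464 -0.0965  0.    ]
origin 257 218
```

View pics/w4c.png

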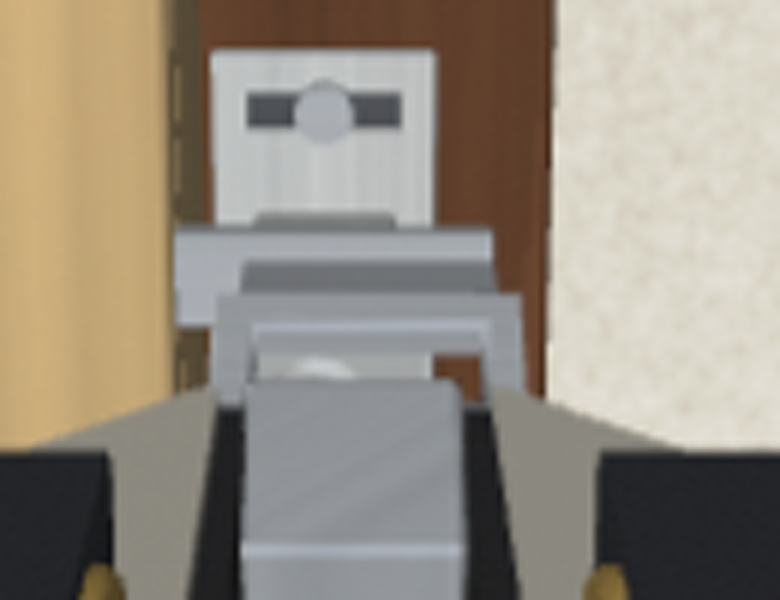

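The ear slot is centred at crop column 370 and the hole highlight at 323, so the bracket sits several mm toward the hinge. I'll convert that to millimetres.

```bash
python3 - <<'E'
from h import *
import pickle; T,p=pickle.load(open("w4.pkl","rb"))
f=lambda c,r,z:np.round(onz(p,(257+(c+.5)/6-.5,218+(r+.5)/6-.5),z,T),4)
print("board",f(555,20,.012),f(546,380,.012))
print("lidedge",f(165,20,.077),f(172,370,.077))
print("foot",f(212,60,.014),f(436,60,.014),f(215,215,.014),f(436,215,.014),"slot",f(246,110,.014),f(402,110,.014))
print("screw",f(324,112,.017),"leg",f(255,215,.02),f(395,215,.02))
# ear: plane square to axis, y 2..8mm up slope; top outer face edge: centre + 12mm*(normal up) 
print("ear outer top",f(217,295,.109),f(522,295,.109),"slot",f(250,322,.105),f(490,322,.105),"slotlow",f(258,370,.102),f(484,370,.102))
print("hole",f(323,358,.099),"blockR",f(433,360,.1))
E
```

```text
board [ 0.5822 -0.061   0.012 ] [ 0.5823 -0.1255  0.012 ]
lidedge [ 0.5223 -0.0469  0.077 ] [ 0.5222 -0.0987  0.077 ]
foot [ 0.5247 -0.0676  0.014 ] [ 0.5623 -0.0675  0.014 ] [ 0.5249 -0.0948  0.014 ] [ 0.5626 -0.0947  0.014 ] slot [ 0.5303 -0.0762  0.014 ] [ 0.5567 -0.0762  0.014 ]
screw [ 0.5435 -0.0758  0.017 ] leg [ 0.532  -0.0929  0.02  ] [ 0.5555 -0.0928  0.02  ]
ear outer top [ 0.5309 -0.0761  0.109 ] [ 0.5702 -0.076   0.109 ] slot [ 0.5349 -0.0812  0.105 ] [ 0.5664 -0.0811  0.105 ] slotlow [ 0.5358 -0.0891  0.102 ] [ 0.5659 -0.089   0.102 ]
hole [ 0.5444 -0.0885  0.099 ] blockR [ 0.5592 -0.0884  0.1   ]
```

```bash
python3 - <<'E'
from h import *
import pickle; T,p=pickle.load(open("w4.pkl","rb")); g=p["color"].astype(int)
for c in (335,342):
    col=g[60:230,c].sum(1); r=60+np.argmin(np.diff(col)); print("board top row",r+.5,col[r-62:r-56],onz(p,(c,r+.5),.012,T)-[0,.12,0])
for c in (200,240,270):
    d=g[60:230,c]; sat=d[:,0]-d[:,2]; r=60+np.argmax(np.diff(sat)); print("lid",c,r,sat[r-64:r-54]); 
    k=[60+i for i in np.argsort(-np.abs(np.diff(sat)))[:4]]; print(k,[np.round(onz(p,(c,x+.5),.077,T)[1]-.11,4) for x in k],[np.round(onz(p,(c,x+.5),.067,T)[1]-.11,4) for x in k])
f=lambda c,r,z:onz(p,(257+(c+.5)/6-.5,218+(r+.5)/6-.5),z,T)[1]
print("ear bot",f(370,295,.0896)-.0129,"slot bot out",f(370,322,.0946)-.01005,"slot bot in",f(370,350,.0916)-.0049,"hole",f(323,358,.0899)-.0035)
E
```

```text
board top row 133.5 [663 654 550 322 197 201] [ 0.56672705 -0.09640402  0.012     ]
board top row 133.5 [662 659 550 321 203 206] [ 0.57335917 -0.09638483  0.012     ]
lid 200 133 [15 15 14 15 25 44 55 57 57 57]
[np.int64(194), np.int64(193), np.int64(133), np.int64(195)] [np.float64(-0.1349), np.float64(-0.1341), np.float64(-0.0869), np.float64(-0.1358)] [np.float64(-0.1364), np.float64(-0.1356), np.float64(-0.0868), np.float64(-0.1373)]
lid 240 133 [18 18 16 17 24 38 49 50 50 49]
[np.int64(145), np.int64(133), np.int64(146), np.int64(134)] [np.float64(-0.096), np.float64(-0.0869), np.float64(-0.0968), np.float64(-0.0876)] [np.float64(-0.0963), np.float64(-0.0868), np.float64(-0.0971), np.float64(-0.0876)]
lid 270 133 [18 19 20 19 24 40 50 51 52 52]
[np.int64(133), np.int64(145), np.int64(134), np.int64(146)] [np.float64(-0.0869), np.float64(-0.096), np.float64(-0.0876), np.float64(-0.0968)] [np.float64(-0.0868), np.float64(-0.0962), np.float64(-0.0876), np.float64(-0.097)]
ear bot -0.09569614711155623 slot bot out -0.09498261243209397 slot bot in -0.09501066055373299 hole -0.09544537155605065
```

```bash
python3 go.py .544 .003 .148 90
```

```text
pos [ 0.5494 -0.053   0.233 ] yaw 90.08 tilt [0.0001 0.    ] F [-0.7  0.5 -0.9] gap 0.169 34.99966263771057 t 12.6
shift [ 0.056  -0.0053  0.085 ] turn 0.0014 |d| 0.10193065613546808
```

>>> {"op": "play_rows", "data": {"motion": "0 0.03 -0.003 0 0;0 0.055 -0.005 0.02 0;0 0.055 -0.005 0.05 0;0 0.055 -0.005 0.08 0.003;0 0.055 -0.005 0.0845 0.003;0 0.055 -0.005 0.0845 0.003;0 0.055 -0.005 0.0845 0.003"}}

```text
time_s: 13.3
eef_pos: [0.5454, 0.0014, 0.1499]
eef_rot: [0.001, 0.708, 0.706, 0.001]
contact_force: [-0.1, 0.1, -1.3]
finger_gap: 0.165
grip_force: 35.0
```

```bash
python3 go.py .544 .003 .148 90; python3 go.py .544 -.0595 .112 90 | tail -1;  python3 - <<'E'
from h import *
for n in ("scene","side"):
    p=eyes.camera(n)
    for d in spot_point(p,"pin_shoulder")[:4]: print(n,np.round(d["pixel"]),d["p"])
    print(proj(p,(.544,-.026,.136)))
E
```

```text
pos [0.5454 0.0014 0.1499] yaw 89.82 tilt [0.0019 0.0002] F [-0.1  0.1 -1.3] gap 0.165 34.99969303607941 t 13.3
shift [ 0.0016 -0.0014  0.0019] turn -0.0031 |d| 0.002865411899052146
shift [-0.0609 -0.0013  0.0379] turn -0.0031 |d| 0.07169876485901455
scene [303. 222.] 0.46
scene [475. 309.] 0.44
[[303.0103251  220.00675584]]
side [298. 439.] 0.82
side [300. 209.] 0.49
[[301.83457903 209.27283785]]
```

>>> {"op": "play_rows", "data": {"motion": "0 0.001 -0.001 0.002 0;0 -0.003 -0.0014 0.0045 0;0 -0.008 -0.0014 0.0074 0;0 -0.0125 -0.0014 0.01 0;0 -0.0165 -0.0014 0.0124 0;0 -0.02 -0.0014 0.0144 0;0 -0.0235 -0.0014 0.0164 0;0 -0.0235 -0.0014 0.0164 0"}}

```text
time_s: 14.3
eef_pos: [0.543, -0.0231, 0.1317]
eef_rot: [-0.0, 0.708, 0.706, -0.0]
contact_force: [0.6, -1.1, -2.4]
finger_gap: 0.171
grip_force: 35.0
```

```bash
python3 go.py .544 -.0595 .112 90
```

```text
pos [ 0.543  -0.0231  0.1317] yaw 89.78 tilt [-0.0003 -0.0003] F [ 0.6 -1.1 -2.4] gap 0.171 35.00010967254639 t 14.3
shift [-0.0364  0.0012  0.0197] turn -0.0039 |d| 0.04142727935011152
```

>>> {"op": "play_rows", "data": {"motion": "0 -0.003 0.001 0.001 0;0 -0.006 0.001 0.0025 0;0 -0.009 0.001 0.0042 0;0 -0.012 0.001 0.006 0;0 -0.012 0.001 0.006 0"}}

```text
time_s: 14.8
eef_pos: [0.5437, -0.035, 0.1257]
eef_rot: [-0.0, 0.708, 0.706, -0.0]
contact_force: [-0.1, 0.1, -0.9]
finger_gap: 0.171
grip_force: 35.0
```

```bash
python3 go.py .544 -.0595 .112 90
```

```text
pos [ 0.5437 -0.035   0.1257] yaw 89.78 tilt [-0.0006 -0.0003] F [-0.1  0.1 -0.9] gap 0.171 34.99968945980072 t 14.8
shift [-0.0244  0.0004  0.0137] turn -0.0038 |d| 0.028028890104798754
```

>>> {"op": "play_rows", "data": {"motion": "0 -0.004 0 0.0023 0;0 -0.008 0 0.0046 0;0 -0.012 0 0.0069 0;0 -0.016 0 0.0092 0;0 -0.019 0 0.011 0;0 -0.0215 0 0.0124 0;0 -0.0215 0 0.0124 0"}}

```text
time_s: 15.5
eef_pos: [0.5438, -0.0563, 0.1134]
eef_rot: [-0.0, 0.708, 0.706, -0.0]
contact_force: [0.2, -0.2, -2.3]
finger_gap: 0.17
grip_force: 35.0
```

```bash
python3 go.py .544 -.0595 .112 90
```

```text
pos [ 0.5438 -0.0563  0.1134] yaw 89.8 tilt [-0.0003 -0.0002] F [ 0.2 -0.2 -2.3] gap 0.17 34.999494552612305 t 15.5
shift [-0.0032  0.0002  0.0014] turn -0.0036 |d| 0.0034836350078117145
```

Nearly home with no force so far. I'll push on along the slope until it stops.

>>> {"op": "play_rows", "data": {"motion": "0 -0.0015 0 0.0009 0;0 -0.003 0 0.0017 0;0 -0.0045 0 0.0026 0;0 -0.0055 0 0.0032 0;0 -0.006 0 0.0035 0;0 -0.006 0 0.0035 0"}}

```text
time_s: 16.1
eef_pos: [0.5444, -0.0583, 0.1116]
eef_rot: [-0.001, 0.707, 0.707, 0.002]
contact_force: [-4.3, 9.5, 12.0]
finger_gap: 0.173
grip_force: 35.0
```

>>> {"op": "play_rows", "data": {"motion": "0 -0.001 0 0.0006 0;0 -0.002 0 0.0012 0;0 -0.003 0 0.0017 0;0 -0.003 0 0.0017 0"}}

```text
time_s: 16.5
eef_pos: [0.5448, -0.0585, 0.1108]
eef_rot: [-0.001, 0.707, 0.708, 0.003]
contact_force: [-7.2, 18.1, 22.3]
finger_gap: 0.171
grip_force: 35.2
```

```bash
python3 go.py .544 -.0595 .112 90; python3 - <<'E'
from h import *
T=tool();p=eyes.camera("wrist"); s=eyes.camera("side"); b=eyes.camera("scene")
c=[cv2.resize(x,(390,390),interpolation=2) for x in (p["color"][270:400,250:380],b["color"][170:260,255:345])]
save(p,"home",np.hstack(c)[:,:,::-1])
E
```

```text
pos [ 0.5448 -0.0585  0.1108] yaw 90.09 tilt [0.0027 0.0059] F [-7.2 18.1 22.3] gap 0.171 35.17226457595825 t 16.5
shift [-0.001  -0.0008 -0.0012] turn 0.0016 |d| 0.0017684294379378912
```

View pics/home.png

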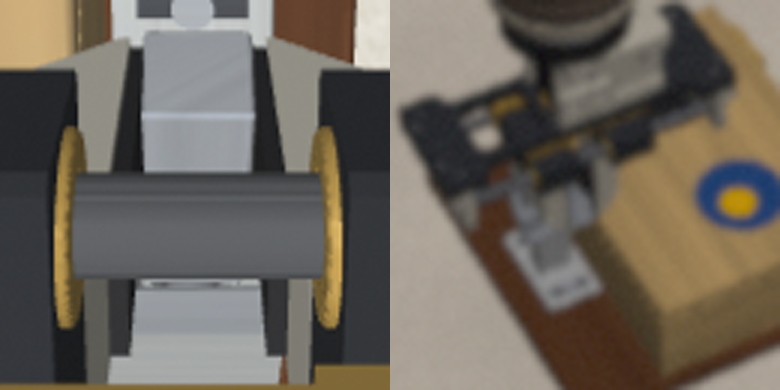

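The pin stopped hard at the expected home position, with about 28 N back along the slope. The pictures show the grip seated and the lid down. I'll ease off the load, then open.

>>> {"op": "play_rows", "data": {"motion": "0 0.002 0 -0.0012 0;0 0.004 0 -0.0023 0;0 0.005 0.0005 -0.0029 0;0 0.005 0.0005 -0.0029 0"}}

```text
time_s: 17.05
eef_pos: [0.5446, -0.0583, 0.1117]
eef_rot: [-0.0, 0.708, 0.706, 0.001]
contact_force: [-0.8, 7.7, 2.8]
finger_gap: 0.174
grip_force: 35.0
```

>>> {"op": "play_rows", "data": {"motion": "0.6 0 0 0 0;0.6 0 0 0 0;0.6 0 0 0 0;0.6 0 0 0 0;0.6 0 0 0 0;0.6 0 0 0 0"}}

```text
time_s: 17.65
eef_pos: [0.5444, -0.06, 0.1113]
eef_rot: [0.0, 0.708, 0.706, -0.0]
contact_force: [-0.7, 0.0, 0.5]
finger_gap: 0.593
grip_force: 0.0
```

>>> {"op": "play_rows", "data": {"motion": "0.6 0 0 -0.02 0;0.6 0 0 -0.06 0;0.6 -0.02 0 -0.1 0;0.6 -0.03 0 -0.12 0;0.6 -0.03 0 -0.12 0;0.6 -0.03 0 -0.12 0;0.6 -0.03 0 -0.12 0"}}

```text
time_s: 18.35
eef_pos: [0.5435, -0.0892, 0.2301]
eef_rot: [-0.001, 0.708, 0.706, -0.001]
contact_force: [0.5, 0.5, 0.4]
finger_gap: 0.602
grip_force: 0.0
```

```bash
python3 - <<'E'
from h import *
T=tool();p=eyes.camera("wrist");g=p["color"].astype(int);print(T[0])
Q={"tail bot":(.544,-.0464,.1151),"tail top":(.544,-.0544,.1289),"shoulder top":(.544,-.0885-.004,.1+.0069),"ear bot out":(.56,-.0955+.0129,.0896),"shoulder":(.544,-.0885,.1),"lid_press":(.5023,-.0955,.077)}
for k,v in Q.items(): print(k,np.round(proj(p,v,T)[0],1))
c=int(proj(p,Q["tail bot"],T)[0][0])
for r in range(175,300,3): print(r,g[r,c-24:c+25:4].mean(1).shape and g[r,c-24:c+25:4].mean(1).astype(int))
for th in ["pin_shoulder","lid_ear","lid_press","pin"]:
    for d in spot_point(p,th)[:2]: print(th,np.round(d["pixel"],1),round(d["p"],2))
E
```

```text
[ 0.54353289 -0.08921831  0.23012809]
tail bot [317.  180.6]
tail top [317.  194.9]
shoulder top [317.  240.7]
ear bot out [337.1 222.9]
shoulder [317.  233.4]
lid_press [267.  234.8]
175 [74 71 68 67 64 65 63 67 68 66 69 67 67]
178 [ 76  71  68  67 142 155 154 137 137  75  70  67  67]
181 [ 76  72  68  66 143 143 144 144 144  74  70  67  67]
184 [ 71  72  69  67 144 143 145 144 141  76  70  67  67]
187 [ 74  71  70  67 148 143 141 143 144  77  69  67  68]
190 [ 77  73 171 173 159 154 158 159 158 167 175  86  68]
193 [ 77  72 193 195 160 153 157 158 156 184 193  89  68]
196 [ 71  72 193 172 160 153 157 158 156 168 192  88  68]
199 [ 74  72 193  86 159 154 156 157 156  85 193  88  68]
202 [ 75  72 193  85 160 154 157 158 156  82 192  86  68]
205 [ 75  72 193 193 159 153 156 158 154 184 192  85  68]
208 [ 71  72 194 193 159 153 155 157 155 184 191  84  69]
211 [ 88  72 193 193 159 152 156 157 155 184 191  78  68]
214 [105 114 152 152 159 153 155 157 155 139 143 117 117]
217 [164 170 170 170 159 153 155 158 155 168 172 172 173]
220 [167 175 175 129 158 153 155 158 155 121 125 125 125]
2
[... 968 characters left out ...]
159 160  70  68]
274 [ 91  69  79  77  74 141 158 118  75  76  79  66  69]
277 [ 97  69  71  69  65 138 157 114  67  67  71  66  68]
280 [102  69  70  68  65 137 158 113  67  67  69  66  69]
283 [105  70  70  69  65  85 158  94  66  68  70  67  70]
286 [108  69  70  68  65  65  71  69  66  67  70  66  69]
289 [110  69  70  68  65  65  71  69  66  67  70  66  70]
292 [114  69  70  68  64  64  71  69  65  67  69  67  70]
295 [117  69  70  68  65  65  71  70  66  68  70  66  70]
298 [119  68  69  68  64  64  70  70  66  66  69  67  69]
pin_shoulder [315.2 231. ] 0.84
lid_ear [326.5 233.2] 0.91
lid_press [267.1 233.9] 0.69
lid_press [563.2  28.6] 0.59
pin [315.1 225.2] 0.8
pin [313.  229.4] 0.42
```

```bash
python3 go.py .544 -.05 .12 90; python3 - <<'E'
from h import *
T=tool();p=eyes.camera("wrist");g=p["color"].astype(int).mean(2).astype(int);print(T[0])
for k,v in {"tail bot":(.544,-.0464,.1151),"tail top":(.544,-.0544,.1289),"shoulder top":(.544,-.0925,.1069),"gap2":(.544,-.0908,.1079),"ear top out":(.56,-.0945,.1104),"ear bot out":(.56,-.0826,.0896)}.items(): print(k,np.round(proj(p,v,T)[0],1))
for r in list(range(170,196,2))+list(range(208,256)): print(r,g[r,288:348:2])
E
```

```text
pos [ 0.544  -0.0894  0.2307] yaw 89.86 tilt [-0.0012  0.0003] F [ 0.7  0.5 -0. ] gap 0.599 0.0 t 18.6
shift [0.0394 0.     0.1107] turn -0.0024 |d| 0.11748386001146538
[ 0.54403704 -0.08943756  0.23066678]
tail bot [316.1 180.2]
tail top [316.2 194.4]
shoulder top [316.2 240.2]
gap2 [316.2 238.4]
ear top out [337.6 244. ]
ear bot out [336.3 222.4]
170 [132  74  71  70  72  69  68  67  66  66  63  63  65  64  65  68  67  67
  68  67  66  68  70  69  67  68  67  68  70  68]
172 [133  90  71  71  71  68  68  68  67  66  63  63  65  64  63  68  68  67
  68  67  67  69  70  68  68  68  68  69  69  67]
174 [134  97  71  71  70  69  68  68  67  66  64  64  64  64  65  68  68  67
  69  66  66  68  69  69  67  68  67  69  69  67]
176 [135  98  72  70  71  69  68  68  67  74  77  77  78  77  60  59  59  57
  69  66  66  68  69  69  68  67  68  69  69  67]
178 [136  97  71  71  70  69  68  68  67 139 142 143 142 143 143 142 144 144
 144 133  66  68  70  69  67  67  68  68  69  68]
180 [137  80  72  71  71  68  68  68  66 143 143 143 144 144 144 145 145 143
 143 128  66  69  70  68  68  67  68 
[... 6297 characters left out ...]
157 157 157 157
 158 158 158 157 158 158 105 105 104 104 103 103]
251 [158 128  71  69 111 160 159 160 160 160 159 160 160 161 160 161 160 161
 161 161 161 161 161 162  74  69  69  68  65  65]
252 [158 128  71  70 111 161 161 161 161 161 161 161 161 162 161 162 161 161
 162 161 162 163 163 162  76  69  68  68  65  65]
253 [158 129  71  70 113 164 164 164 164 164 163 164 164 164 163 164 163 164
 164 164 164 164 165 165  76  69  68  68  65  66]
254 [157 129  88  70 113 164 164 164 164 163 163 163 163 163 164 163 163 163
 163 163 163 163 163 163  73  69  68  67  65  65]
255 [157 129  93  70 112 162 162 162 162 162 162 162 162 162 161 162 161 161
 162 161 162 161 161 162  70  68  68  68  65  65]
```

The numbers show the shaft between the grip's shoulder and the ear, so a gap of about 4–5 mm remains. I'll push the tail down the slope with closed fingertips.

>>> {"op": "play_rows", "data": {"motion": "0 0.03 0 0 0;0 0.067 0 0 0;0 0.067 0 0.03 0;0 0.067 0 0.06 0;0 0.067 0 0.09 0;0 0.067 0 0.098 0;0 0.067 0 0.098 0;0 0.067 0 0.098 0"}}

```text
time_s: 19.45
eef_pos: [0.5453, -0.0227, 0.1345]
eef_rot: [0.0, 0.708, 0.706, 0.001]
contact_force: [-0.5, -0.1, 0.6]
finger_gap: 0.007
grip_force: 0.0
```

```bash
python3 go.py .544 -.041 .122 90
```

```text
pos [ 0.5453 -0.0227  0.1345] yaw 89.82 tilt [0.0014 0.0001] F [-0.5 -0.1  0.6] gap 0.007 0.0 t 19.45
shift [-0.0183 -0.0013  0.0125] turn -0.0031 |d| 0.02221118874646933
```

>>> {"op": "play_rows", "data": {"motion": "0 -0.003 -0.001 0.003 0;0 -0.006 -0.001 0.0049 0;0 -0.009 -0.001 0.0067 0;0 -0.012 -0.001 0.0084 0;0 -0.014 -0.001 0.0096 0;0 -0.016 -0.001 0.011 0;0 -0.016 -0.001 0.011 0"}}

```text
time_s: 20.15
eef_pos: [0.5434, -0.0391, 0.1222]
eef_rot: [-0.0, 0.708, 0.706, -0.0]
contact_force: [-0.3, 0.0, 1.1]
finger_gap: 0.004
grip_force: 0.1
```

>>> {"op": "play_rows", "data": {"motion": "0 -0.001 0 0.0006 0;0 -0.002 0 0.0012 0;0 -0.003 0 0.0017 0;0 -0.004 0 0.0023 0;0 -0.004 0 0.0023 0"}}

```text
time_s: 20.65
eef_pos: [0.5444, -0.0401, 0.121]
eef_rot: [-0.0, 0.707, 0.707, 0.002]
contact_force: [-1.4, 7.7, 8.2]
finger_gap: -0.001
grip_force: 5.3
```

>>> {"op": "play_rows", "data": {"motion": "0 -0.001 0 0.0006 0;0 -0.002 0 0.0012 0;0 -0.003 0 0.0017 0;0 -0.004 0 0.0023 0;0 -0.004 0 0.0023 0"}}

```text
time_s: 21.15
eef_pos: [0.5454, -0.0405, 0.12]
eef_rot: [-0.001, 0.706, 0.708, 0.004]
contact_force: [-2.5, 17.3, 17.4]
finger_gap: 0.007
grip_force: 11.5
```

```bash
cat > view.py <<'E'
from h import *
T=tool();p=eyes.camera("wrist");g=p["color"].astype(int).mean(2).astype(int);print(T[0])
for k,v in {"tail bot":(.544,-.0464,.1151),"tail top":(.544,-.0544,.1289),"shoulder top":(.544,-.0925,.1069),"gap4":(.544,-.0890,.1089),"slot top out":(.56,-.0917,.1054),"ear bot out":(.56,-.0826,.0896),"ear top out":(.56,-.0945,.1104)}.items(): print(k,np.round(proj(p,v,T)[0],1))
c=int(round(proj(p,(.544,-.09,.107),T)[0][0])); r0=int(proj(p,(.544,-.0925,.1069),T)[0][1])
for r in list(range(r0-10,r0+6)): print(r,g[r,c-24:c+24:2])
t=int(proj(p,(.544,-.0464,.1151),T)[0][1])
print([(r,g[r,c]) for r in range(t-8,t+18)])
E
python3 go.py .544 -.041 .122 90
```

```text
pos [ 0.5454 -0.0405  0.12  ] yaw 90.1 tilt [0.0048 0.0063] F [-2.5 17.3 17.4] gap 0.007 11.458995723787666 t 21.15
shift [-0.0005 -0.0014 -0.002 ] turn 0.0018 |d| 0.0024977743450553236
```

Retreat up the slope and measure again from the same place as before.

>>> {"op": "play_rows", "data": {"motion": "0 0.01 0 -0.006 0;0 0.02 0 -0.012 0;0 0.02 0 -0.06 0;0 0 0 -0.1 0;0 -0.04 0 -0.108 0;0 -0.045 0 -0.108 0;0 -0.045 0 -0.108 0;0 -0.045 0 -0.108 0"}}

```text
time_s: 21.95
eef_pos: [0.5428, -0.0911, 0.2252]
eef_rot: [-0.001, 0.708, 0.706, -0.0]
contact_force: [-0.3, 0.5, 0.3]
finger_gap: 0.001
grip_force: 0.0
```

```bash
python3 view.py
```

```text
[ 0.54283967 -0.09110956  0.22523308]
tail bot [317.8 178.7]
tail top [317.9 193.1]
shoulder top [317.8 240. ]
gap4 [317.8 236.1]
slot top out [339.3 238.4]
ear bot out [338.2 221.9]
ear top out [339.6 243.8]
230 [144 144 173 158 156 156 150 162 158 156 156 156 158 160 158 156 162 150
 153 153 153 152 153 153]
231 [ 93  93 176 157 156 156 146 162 158 155 156 156 158 160 159 155 162 151
 154 154 153 153 153 153]
232 [ 72  72 158 156 156 156 143 161 158 156 155 156 159 160 159 156 162 150
 153 153 152 152 153 153]
233 [ 73  71 146 153 153 153 137 161 159 156 155 156 158 160 159 156 162 158
 163 163 163 134 106 106]
234 [ 73  73 145 154 154 153 134 161 158 156 155 156 158 160 158 155 161 164
 169 169 169 126  68  69]
235 [ 73  72 144 155 155 154 111 165 165 162 156 156 158 160 159 155 160 164
 168 168 168 126  69  70]
236 [ 72  72 138 154 154 154 117 149 146 139 144 136 136 134 130 148 150 162
 164 165 165 124  68  70]
237 [ 72  72 135 153 152 152 121 157 148 137 151 153 145 130 103 172 160 164
 165 165 165 124  68  70]
238 [ 72  72 137 152 152 152 118 166 150 141 157 162 152 134  96 18
[... 624 characters left out ...]
151
 152 151 151 151 150 151]
245 [ 76  72 159 150 150 150 150 150 150 150 150 150 149 150 149 150 149 149
 149 149 148 148 149 149]
[(170, np.int64(68)), (171, np.int64(69)), (172, np.int64(67)), (173, np.int64(68)), (174, np.int64(68)), (175, np.int64(150)), (176, np.int64(157)), (177, np.int64(145)), (178, np.int64(146)), (179, np.int64(147)), (180, np.int64(146)), (181, np.int64(146)), (182, np.int64(148)), (183, np.int64(147)), (184, np.int64(143)), (185, np.int64(143)), (186, np.int64(171)), (187, np.int64(170)), (188, np.int64(162)), (189, np.int64(160)), (190, np.int64(160)), (191, np.int64(160)), (192, np.int64(160)), (193, np.int64(160)), (194, np.int64(160)), (195, np.int64(160))]
```

```bash
cat > fitpin.py <<'E'
from h import *
from scipy.optimize import least_squares
import sys
obs=np.array([float(a) for a in sys.argv[1:4]]) # tail bot, tail top, shoulder top rows
T=tool();p=eyes.camera("wrist"); b=float(sys.argv[4]) if len(sys.argv)>4 else .8
def pts(v):
    y,z,t=v;c,s=np.cos(t),np.sin(t); A=lambda a,h:(.544,y+c*a-s*h,z+s*a+c*h)
    return [A(.044,-.008),A(.044,.008),A(0,.008)]
for t0 in (24,26,28,30,32):
    # pin passes through hole centre region: axis within +-1 at hole middle (12 mm into mouth)
    t=np.radians(t0);r=least_squares(lambda v:proj(p,pts([v[0],v[1],t]),T)[:,1]-b-obs,[-.0885,.1]);y,z=r.x+[.0955,0]
    d=np.array([y-0,z-.096]);print(t0,"case y,z",np.round(r.x+[.0955,0],4),"up slope from mouth",d@[.866,.5],"perp",d@[-.5,.866],"res",np.round(r.fun,1))
E
python3 fitpin.py 174.7 185.6 235.5 -.8
```

```text
24 case y,z [0.0081 0.0888] up slope from mouth 0.003399222573283362 perp -0.010310771567742169 res [-0.3  0.3 -0.1]
26 case y,z [0.0092 0.0919] up slope from mouth 0.00593721335532787 perp -0.008153067455598611 res [-0.7  0.8 -0.2]
28 case y,z [0.0104 0.0953] up slope from mouth 0.00863720071047214 perp -0.005841496838595802 res [-1.1  1.3 -0.3]
30 case y,z [0.0116 0.0988] up slope from mouth 0.011489257205755696 perp -0.003387395544394894 res [-1.5  1.8 -0.5]
32 case y,z [0.0129 0.1025] up slope from mouth 0.014482424237828763 perp -0.000803359130828742 res [-1.9  2.4 -0.7]
```

```bash
python3 go.py .544 -.213 .115 90
```

```text
pos [ 0.543  -0.0905  0.2252] yaw 89.92 tilt [-0.0011  0.0006] F [-0.1  0.4  1. ] gap 0.005 0.0 t 22.05
shift [-0.1226  0.0013  0.1102] turn -0.0013 |d| 0.16482601489312357
```

>>> {"op": "play_rows", "data": {"motion": "0 -0.04 0 0 0;0 -0.08 0 0 0;0 -0.12 0 0.02 0;0 -0.122 0 0.06 0;0 -0.122 0 0.1 0;0 -0.122 0 0.11 0;0 -0.122 0 0.11 0;0 -0.122 0 0.11 0"}}

```text
time_s: 22.85
eef_pos: [0.5442, -0.213, 0.1173]
eef_rot: [0.001, 0.708, 0.707, 0.001]
contact_force: [0.2, 0.0, 0.4]
finger_gap: 0.005
grip_force: 0.0
```

```bash
python3 - <<'E'
from h import *
T=tool();p=eyes.camera("wrist");g=p["color"].astype(int).mean(2).astype(int);print(T[0]); save(p,"s1")
a=lambda s,h:(.544,-.0955+.866*s-.5*h,.096+.5*s+.866*h)
for k,v in {"tail top":a(.052,.008),"tail bot":a(.052,-.008),"shoulder top":a(.008,.008),"gap4":a(.012,.008),"ear top out":a(.008,.012),"ear top in":a(.002,.012),"block":a(0,.013)}.items(): print(k,np.round(proj(p,v,T)[0],1))
c=int(round(proj(p,a(.008,.008),T)[0][0]))
for r in range(0,150,1): print(r,g[r,c-28:c+29:4])
E
```

```text
[ 0.54418849 -0.21304791  0.11727938]
tail top [ 315.7 -149.9]
tail bot [ 315.5 -149.3]
shoulder top [315.7   9.8]
gap4 [315.7  -2. ]
ear top out [315.7  12.8]
ear top in [315.7  29.9]
block [315.7  36.3]
0 [128 160 160 157 155 154 155 156 158 156 152 144 160 159 159]
1 [149 150 160 157 155 154 155 156 159 156 152 143 150 150 150]
2 [150 150 160 157 155 154 155 156 158 156 153 142 150 156 156]
3 [151 155 160 157 155 154 155 156 159 156 153 142 166 168 168]
4 [148 155 159 158 156 154 156 157 160 156 152 141 178 178 178]
5 [153 150 127 127 127 128 130 134 137 138 136 130 176 175 175]
6 [152 148 105 103  99 102 106 107 108 107 110 108 167 167 167]
7 [153 140 150 150 118 136 142 133 106  84 119 148 149 149 149]
8 [149 134 151 151 130 154 161 148 129  86 150 149 150 149 149]
9 [151 127 152 153 130 153 161 149 128  85 151 150 150 150 150]
10 [150 121 152 152 130 154 162 149 128  86 150 150 151 151 150]
11 [149 117 153 153 130 153 162 149 128  85 152 151 151 151 151]
12 [148 114 154 154 131 154 161 149 130  92 152 151 152 152 152]
13 [149 133 153 153 138 153 157 150 138 125 151 150 151 151 
[... 7999 characters left out ...]
 108  97  72  67  67  68  70  70  66]
137 [71 70 70 68 64 65 78 75 71 67 67 68 70 69 66]
138 [72 70 71 68 65 64 71 70 70 67 67 68 71 70 66]
139 [71 70 70 69 63 64 71 70 71 67 67 68 70 68 66]
140 [71 70 70 69 64 64 72 71 71 67 67 68 71 69 67]
141 [71 69 70 68 63 65 71 71 70 67 68 68 70 70 66]
142 [71 70 71 68 63 65 70 70 70 67 67 68 71 70 66]
143 [71 69 71 68 64 65 71 71 71 67 67 68 71 69 66]
144 [72 70 70 69 64 65 70 71 70 67 66 68 71 69 66]
145 [71 69 71 68 64 65 71 71 71 67 67 68 71 69 66]
146 [71 69 70 68 64 65 71 72 71 67 67 68 70 70 66]
147 [71 70 70 68 63 65 71 70 71 66 67 67 70 69 66]
148 [71 69 70 68 63 64 71 70 71 67 67 68 71 69 66]
149 [71 69 71 68 63 65 71 70 70 66 67 68 72 69 66]
```

```bash
python3 - <<'E'
from h import *
T=tool();p=eyes.camera("wrist")
a=lambda s,h,d=0:(.544,-.0955+.866*s-.5*h,.096+.5*s+.866*h)
for s in (-.048,-.046,-.044,-.042): print("tip at",s,[round(proj(p,a(s,h),T)[0][1],1) for h in (.0038,0,-.0038)])
# sagged pin (tilt t about hole middle s=-.012): tip up
for dt in (3,5):
    t=np.radians(30-dt)
    for L in (.036,.033): print("sag",dt,"tip gap",.036-L,[round(proj(p,(.544,a(-.012,0)[1]-np.cos(t)*L-np.sin(t)*h,a(-.012,0)[2]-np.sin(t)*L+np.cos(t)*h),T)[0][1],1) for h in (.0038,0,-.0038)])
for k,v in {"block mouth edge top":a(0,.013),"block exit top":a(-.024,.013),"ear in top":a(.002,.012),"ear out top":a(.008,.012),"slot top out":a(.008,.00625)}.items(): print(k,proj(p,v,T)[0][1])
for hy in (0,-.02): print("board edge -y",proj(p,(.56,-.0955-.12,.012),T))
E
```

```text
tip at -0.048 [np.float64(133.4), np.float64(129.5), np.float64(125.8)]
tip at -0.046 [np.float64(129.7), np.float64(125.9), np.float64(122.2)]
tip at -0.044 [np.float64(126.1), np.float64(122.2), np.float64(118.5)]
tip at -0.042 [np.float64(122.3), np.float64(118.5), np.float64(114.8)]
sag 3 tip gap 0.0 [np.float64(134.9), np.float64(131.3), np.float64(127.9)]
sag 3 tip gap 0.0029999999999999957 [np.float64(129.2), np.float64(125.7), np.float64(122.3)]
sag 5 tip gap 0.0 [np.float64(135.8), np.float64(132.5), np.float64(129.2)]
sag 5 tip gap 0.0029999999999999957 [np.float64(130.0), np.float64(126.7), np.float64(123.6)]
block mouth edge top 35.64997023104635
block exit top 94.82351180368792
ear in top 29.2980836936606
ear out top 12.149426973720807
slot top out 7.892224300455894
board edge -y [[337.52124374 245.43029132]]
board edge -y [[337.52124374 245.43029132]]
```

The tip position relative to the block matches home to about 1 mm. The small gap at the top of the shoulder fits the pin sagging about 5° in its hole. Two pushes of 25–28 N met a hard stop. I'll back the arm away and hand in.

>>> {"op": "play_rows", "data": {"motion": "0 0 0 -0.03 0;0 0 0 -0.07 0;0 0 0 -0.1 0;0 0 0 -0.1 0;0 0 0 -0.1 0;0 0 0 -0.1 0"}}

```text
time_s: 23.55
eef_pos: [0.5426, -0.2138, 0.2156]
eef_rot: [-0.0, 0.708, 0.706, -0.0]
contact_force: [-1.1, 0.5, -0.6]
finger_gap: 0.001
grip_force: 0.0
```

```bash
python3 -c "
from h import *
print(close_job())"
```

```text
the job is handed in; nothing more can be done
None
```

I pressed the lid shut, pushed the pin through the ear and bracket to a hard stop (home to within about 1 mm by camera, with a slight sag in the hole), let go and handed the job in at about 24 s; no verdict came back.

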